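# Set a strap cutter's length stop to the template

### The arm

A 6-joint arm with a two-finger parallel gripper is mounted at the origin on the work surface. World frame = base frame: x ahead of the robot, y to its left, z up, the work surface at z = 0. Lengths are in mm, angles in rad, forces in N, time in s.
With the tool pointing down it reaches from about 300 to 775 mm from the base axis. Payload 14.6 kg.
Tool frame: the origin (TCP) lies between the finger pads; the fingertips stand manip.nose_length ahead of it and the grasp point (between the pads) lies 11 mm behind it (manip.nose_length is the distance from the TCP to the fingertips, in mm); z points along the fingers, y is the line along which they close (so a half turn about z gives the same grasp; the last joint's range is limited). The gripper opens to 94 mm and grips with 3 to 60 N. Pads are 16 mm wide; open, the fingers measure 119 mm over their backs; the gripper's body (75 mm by 177 mm) begins 78 mm behind the grasp point.
Start: joints at [-1.203, 0.3, 1.521, -0, 1.321, -0.067], TCP at [231.668, -498.818, 213.446] pointing down, gripper open.
Joint ranges: [-3.03, 3.03], [-0.79, 2.21], [0.23, 2.52], [-1.04, 4.18], [0, 3.07], [-2.55, 2.55]. Speed limits (rad/s): [2.22, 2.22, 2.57, 3.14, 3.14, 3.14].

### API

Orientations are given as [roll, pitch, yaw] about the fixed x, y, z axes, in that order (R = Rz(yaw) Ry(pitch) Rx(roll)).
In Python, from cell import manip, cams, job gives the robot as it stands.
- The arm moves only by the tool jog_arm, never from a script. Its argument "commands" is a list of rows, each an object of numbers: "dx", "dy", "dz": the shift along the tool's x, y, z each as a share of 40 mm, from -1 to 1; "ax", "ay", "az": the turn, a rotation vector about the tool's x, y, z each as a share of 10 degrees, from -1 to 1; "gripper": the closure, from 0 (fully open) to 1 (shut). A call has 1 to 10 rows; each row shifts and turns the commanded pose from where the row before left it, along the tool's axes as they then stand; what a row does not reach is not made up. A row lasts 1/8 s, in which the tool goes at most 62.5 mm and 10.7 degrees, less where a joint would pass 70% of its speed; a pose out of reach is approached as far as the arm can. A call with a number of a shift or a turn outside -1 to 1 is refused whole. A call with a gripper value outside its range is refused whole. The fingers move at their own pace and stop on an object; "squeeze" is the grip in N (left out, the last holds). Time passes only in rows, so rows that do not move let the fingers close. It gives the time, the measured TCP pose, the force, the opening and the grip force at its end, in the units of the state.
- manip.read_state(): the state, without advancing time (a new reading comes with each control period).
- cams.camera(name): name is "scene" or "top" or "wrist"; returns a dict with "image" (384x512x3 uint8, red, green, blue), "fx", "fy", "cx", "cy" (pixels), "world_to_cam" (4x4, takes a point from world to camera coordinates). Camera axes: x right, y down, z forward; pixel columns grow to the right and rows downward; lengths in mm; the calibration is good to about 2 mm. A picture is of the moment at which its call begins. There is no depth.
- job.sign_off(): hands the job in; it is judged then, once.
The state is a dict: "clock": time; "joints": joint angles; "qd": joint speeds; "effort": joint torques, N m; "eef_pos": TCP position; "eef_rot": TCP orientation; "wrist_force": force on the tool from outside, world axes, zero at the start; "moment": the same for the moment, N m; "finger_gap": finger opening in mm; "finger_force": force on a finger pad.
Only numpy, scipy, OpenCV 4.12 (cv2) and the standard library are available. Lean on these libraries where they do the work, as an engineer would, in place of code of your own. Each camera call takes 0.05 s, during which the arm holds its last target. There are 200 camera calls.

### The job

Set the strap cutter's length stop to the template that lies in the bed against the blade: pull up the knob of the spring pin, slide the stop along its rail towards the template and let the pin drop fully home in the last hole before the stop's foot would meet the template's end, so that the stop is locked there (straps may come out a little longer than the template, never shorter). Do not ram the template, do not shift any template, and leave the things around the cutter as they are.

Things in the scene. Friction and masses are not known exactly. Their poses are not given: they have to be found in the camera images.
- cutter: Bench strap cutter, fixed. Grey base plate, 260 x 520 mm, top 15 mm above the table. Origin: on the table, 20 mm behind (+x of) the plate's centre. Axes: x away from the robot, y left along bed and rail, z up. At its left end stands the green cutting head, 178 mm high (lever to 295 mm), with the closed steel blade as its right face at y = +140 mm.
- bed_end (a point): Where the bed's middle line meets the blade, on the base plate. The bed is the 43 mm wide channel running from here to the right (-y) in front of the rail. The template lying in it, one end at the blade, is the one to set to; the two spare ones lie 72 and 118 mm nearer the robot. Axes as cutter.
- rail (a point): Middle of the rail's width on its top face, at the cutter's y = 0. Face sloped 35 degrees: axes x up the slope, y as cutter, z square out, leaning to the robot. 60 mm wide, y -245 to +125. In its middle a steel strip with 11 mm holes, 40 mm apart; the strip is set along y anew each time, its setting is not given: the pin meets the goal hole with the foot 1 to 14 mm short of the bed template.
- lamp (a point): Middle of the underside of the lamp bar above the rail: 45 mm wide (x), 370 mm long (y), 16 mm high, held by posts 46 mm behind its middle. It leaves no room for a gripper pointing straight down on the stop: come in along the rail's z, tilted 35 degrees, from the robot's side. Axes as cutter.
- length_stop: The length stop. Origin: on the rail face under the middle of its grey block. Axes as rail. The block slides along y (215 mm, about 3 N of friction, stopped by the pin in a hole); 60 mm in x, 44 mm in y, top at z = 28 mm; the rail is bare on both sides, so it can be gripped across y. It starts at the right (-y) end, 40 to 200 mm from its goal with a hole or more in between.
- knob (a point): Middle of the grip of the black knob on the spring pin, on the block's middle, moving along its z. 21 mm across here, 25 mm at its top 11.5 mm above, underside 11.5 mm below. Its z in length_stop: 49.5 mm with the pin home in a hole, 57.5 resting on the rail, 62.5 fully pulled. The spring (4 to 6.6 N) drives the 8 mm pin into any hole it meets (1.5 mm play each way) unless the knob is held.
- stop_face (a point): Centre of the stop's measuring face, 20 mm above the table: the left (+y) side of the steel foot, 28 mm wide and 12 mm thick, hanging from the block over the bed to 3 mm above the base plate. It is flush with the block's left side, 22 mm left of the block's middle, and meets the free end of the template in the bed. Axes as rail.
- template_short: Loose flat aluminium template bar, 36 mm wide, 10 mm thick, 120 mm long, one dark dot near its free end. Origin: middle of the underside of the end nearest the cutting head; the bar runs 120 mm from there along its own -y. Its y is parallel to the cutter's y.
- template_middle: Loose flat aluminium template bar, 36 mm wide, 10 mm thick, 160 mm long, one dark dot near its free end. Origin: middle of the underside of the end nearest the cutting head; the bar runs 160 mm from there along its own -y. Its y is parallel to the cutter's y.
- template_long: Loose flat aluminium template bar, 36 mm wide, 10 mm thick, 200 mm long, one dark dot near its free end. Origin: middle of the underside of the end nearest the cutting head; the bar runs 200 mm from there along its own -y. Its y is parallel to the cutter's y.
- thread_cone: Loose white thread cone, 66 mm across and 125 mm high, standing on the table right of the cutter. Origin: centre of its underside. Leave alone.
- tape_dispenser: Loose grey tape dispenser, 55 x 130 mm, 80 mm high, in front of the thread cone. Origin: centre of its underside. Leave alone.
- flask: Loose steel flask, 68 mm across, 228 mm high, left of the cutter. Origin: centre of its underside. Leave alone.
There are look-alikes about, which are no part of the job. What is shaped like the template_long but green or turquoise is not meant.

How it is judged (in metres and radians):
At the end, for the whole second after the job is handed in: The pin is home in its hole (knob within 2 mm of its lowest position), the stop's face is at most 18 mm short of the free end of the template in the bed and not past it (2 mm allowed), and that template still lies in the bed with its other end within 6 mm of the blade (((x of template_short in the frame of cutter between -0.014 and 0.006 m and y of template_short in the frame of cutter above 0.134 m and y of stop_face in the frame of template_short between -0.138 and -0.118 m) or (x of template_middle in the frame of cutter between -0.014 and 0.006 m and y of template_middle in the frame of cutter above 0.134 m and y of stop_face in the frame of template_middle between -0.178 and -0.158 m) or (x of template_long in the frame of cutter between -0.014 and 0.006 m and y of template_long in the frame of cutter above 0.134 m and y of stop_face in the frame of template_long between -0.218 and -0.198 m)) and z of knob in the frame of length_stop below 0.0515 m); the robot touches nothing.
It fails at once if a template is rammed: pressed by the stop with more than 30 N (contact force between length_stop and template_short above 30 N or contact force between length_stop and template_middle above 30 N or contact force between length_stop and template_long above 30 N).
It fails at once if a template is shifted by more than 10 mm (distance of any of template_short, template_middle, template_long from where it was at the start of the episode above 0.01 m).
It fails at once if the thread cone, tape dispenser or flask is moved by more than 15 mm or tipped (distance of any of thread_cone, tape_dispenser, flask from where it was at the start of the episode above 0.015 m or angle between any of thread_cone, tape_dispenser, flask's own z axis and vertical above 0.3 rad).
It also fails if it takes over 48 s, if anything falls off the work surface, if the arm or the gripper's body presses on something with over 40 N, if the wrist force passes 120 N, or if a joint passes its speed limit or range.

## Working session

There is one attempt and no reset: what is moved stays moved. The work goes in short steps, Python scripts to look and compute and a tool call to move; the robot and the scene stay as the last step left them, time stands still between calls to the robot, and variables do not carry over. Pictures are saved under pics/ and viewed, at most 10 in all, crops included, and the job is handed in when it is done.

Besides the shell and the picture viewer there is one more tool, called after "Request:" as name(argument=value, ...), one argument or row to a line, values as JSON. jog_arm: Moves the arm, as the interface text tells. Shift numbers are shares of 40 mm and turn numbers shares of 10 degrees, none past 1 either way. Its arguments: {"type":"object","properties":{"commands":{"type":"array"},"squeeze":{"type":"number"}},"required":["commands"]}

```bash
mkdir -p pics
cat > h.py <<'E'
import numpy as np, cv2, pickle
from cell import manip, cams, job
def grab(n,tag):
    c=cams.camera(n); pickle.dump(c,open(f'pics/{tag}.pkl','wb'))
    cv2.imwrite(f'pics/{tag}.png',c['image'][:,:,::-1]); return c
def load(tag): return pickle.load(open(f'pics/{tag}.pkl','rb'))
def ray(c,u,v):
    T=np.array(c['world_to_cam']);R=T[:3,:3];o=-R.T@T[:3,3]
    d=R.T@np.array([(u-c['cx'])/c['fx'],(v-c['cy'])/c['fy'],1]);return o,d/np.linalg.norm(d)
def onz(c,u,v,z):
    o,d=ray(c,u,v);return o+d*(z-o[2])/d[2]
def tri(*obs):
    A=np.zeros((3,3));b=np.zeros(3)
    for c,u,v in obs:
        o,d=ray(c,u,v);P=np.eye(3)-np.outer(d,d);A+=P;b+=P@o
    x=np.linalg.solve(A,b);return x,[np.linalg.norm(np.cross(x-ray(*q)[0],ray(*q)[1])) for q in obs]
def proj(c,p):
    q=(np.array(c['world_to_cam'])@np.r_[p,1])[:3];return c['fx']*q[0]/q[2]+c['cx'],c['fy']*q[1]/q[2]+c['cy']
E
python3 - <<'E'
from h import *
a=grab('scene','s0');b=grab('top','t0');grab('wrist','w0')
for c in(a,b): print(np.round(ray(c,256,192)[0]),np.round(ray(c,256,192)[1],2),c['fx'])
s=cv2.resize(np.hstack([a['image'],b['image']]),None,fx=.78,fy=.78)
cv2.imwrite('pics/st.png',s[:,:,::-1]);print(manip.read_state(), manip.nose_length)
cv2.imwrite('pics/t0b.png',cv2.resize(b['image'],(800,600),interpolation=cv2.INTER_CUBIC)[:,:,::-1])
cv2.imwrite('pics/s0b.png',cv2.resize(a['image'],(800,600),interpolation=cv2.INTER_CUBIC)[:,:,::-1])
E
```

```text
[ 583.  436. 1295.] [ 0.   -0.32 -0.95] 407.5960504960786
[ 412.   46. 1038.] [ 0.16 -0.02 -0.99] 350.93740789006955
{'clock': 0.15, 'joints': array([-1.20263490e+00,  3.00352460e-01,  1.52140861e+00,  8.02675609e-06,
        1.32067169e+00, -6.66179450e-02]), 'qd': array([ 0.00050126, -0.00284702, -0.00198935, -0.00096804,  0.00120502,
       -0.00051173]), 'effort': array([ 1.05120791e-04, -5.31951678e+01, -3.52818024e+01,  7.08421553e-02,
        2.36168067e-02, -7.93174218e-05]), 'eef_pos': array([ 231.59306691, -498.67125734,  213.02436389]), 'eef_rot': array([-3.14075493e+00, -6.36825231e-05,  4.34777352e-01]), 'wrist_force': array([-0.17888989, -0.91616191,  0.29349263]), 'moment': array([ 0.04023966, -0.03600959, -0.11206558]), 'finger_force': 0.0, 'finger_gap': 94.28200098383395} 8.0
```

View pics/t0b.png

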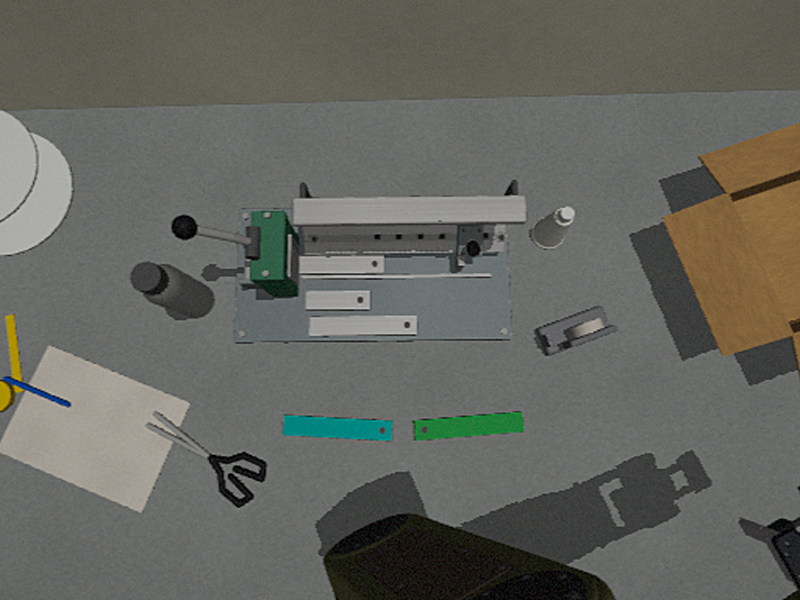

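View pics/s0b.png

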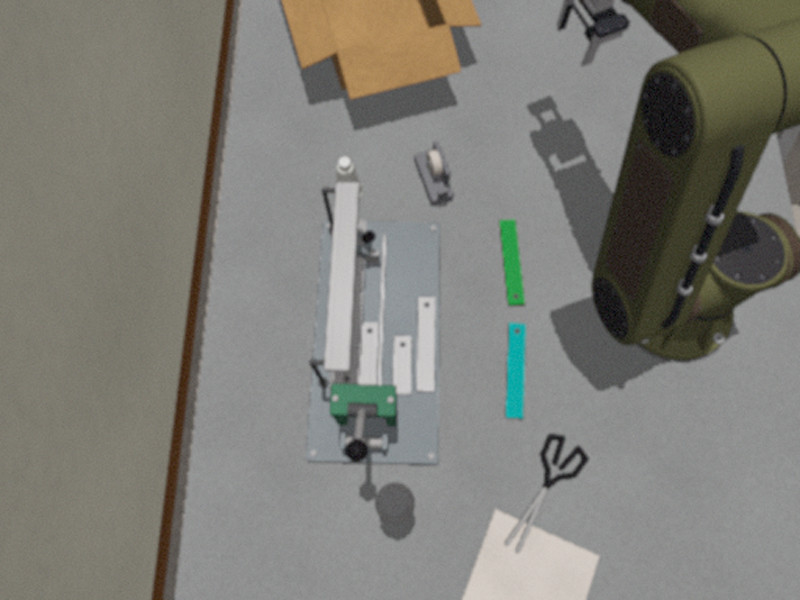

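The top view (800-wide) shows the cutter with its plate's front corners at (235,342) and (511,340). The bed template is at (340,264) with its free end at (383,264), and the spares are at (338,300) and (363,326). The stop's knob is at (473,248). The scene view agrees, with the knob at (368,237).

Candidates for the bed template:
- white bar at (340,264), in the bed next to the rail
- white spare at (338,300)
- white spare at (363,326)
- turquoise bar at (337,427), a decoy
- green bar at (468,426), a decoy

I choose the bar at (340,264) and check it in a close crop.

Run:
```python
from h import *
t=load('t0');s=load('s0')
im=cv2.resize(t['image'][115:225,145:335],(0,0),fx=4.2,fy=4.2,interpolation=cv2.INTER_CUBIC)
cv2.imwrite('pics/tc.png',np.clip(im*1.3,0,255).astype(np.uint8)[:,:,::-1])
k=1/1.5625
print('knob',tri((t,473*k,248*k),(s,368.5*k,237*k)))
for n,u,v,z in [('FL',235,342,15),('FR',511,340,15),('Tfree',383,264,25)]: print(n,onz(t,u*k,v*k,z).round(1))
for n,u,v,z in [('FL',437,463,15),('FR',440,223,15),('Tfree',370,322,25)]: print('s',n,onz(s,u*k,v*k,z).round(1))
```

```text
knob (array([ 653.45042064, -102.53666081,  104.75749915]), [np.float64(0.6394220161047031), np.float64(0.6394220161045719)])
FL [508.9 336.7  15. ]
FR [ 498.8 -178.9   15. ]
Tfree [648.3  56.1  25. ]
s FL [511.1 337.9  15. ]
s FR [ 500.9 -178.5   15. ]
s Tfree [649.2  55.   25. ]
```

View pics/tc.png

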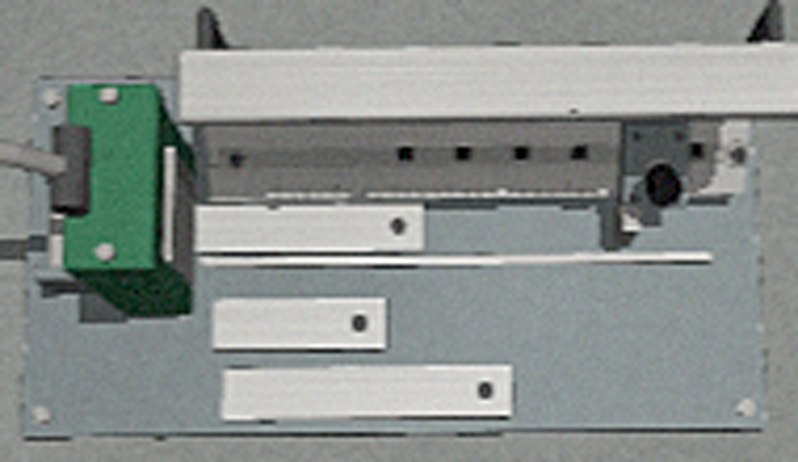

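```bash
cat >> h.py <<'E'
yaw=-0.0196; C=np.array([654.9,76.4,0]); cy,sy=np.cos(yaw),np.sin(yaw)
Rc=np.array([[cy,-sy,0],[sy,cy,0],[0,0,1]])
def cut(p): return Rc.T@(np.asarray(p)-C)
a35=np.radians(35)
Rr=Rc@np.array([[np.cos(a35),0,-np.sin(a35)],[0,1,0],[np.sin(a35),0,np.cos(a35)]])
E
python3 - <<'E'
from h import *
t=load('t0');s=load('s0')
f=lambda x,y:(145+x/4.2,115+y/4.2)
P=lambda x,y,z:cut(onz(t,*f(x,y),z)).round(1)
for x in (405,463,521,579,697): print('hole',P(x,152.5,52),P(x,152.5,62))
print('tfree',P(424,226,25),'tblade',P(195,230,25),'plate R edge',P(765,400,15),'L',P(22,430,15),P(35,78,15))
print('block top L edge',P(621,150,90)); 
for k in [(473,248,368.5,237)]:
    p=tri((t,k[0]/1.5625,k[1]/1.5625),(s,k[2]/1.5625,k[3]/1.5625))[0]; print('knob cut',cut(p).round(1))
for tag,c,(r0,r1,c0,c1) in (('t',t,(145,175,290,320)),('s',s,(140,165,222,246))):
    g=c['image'].max(2)[r0:r1,c0:c1]; m=(g<40).astype(np.uint8)
    n,l,st,ce=cv2.connectedComponentsWithStats(m); print(tag,[(st[i].tolist(),(ce[i]+[c0,r0]).round(1)) for i in range(1,n) if st[i][4]>8])
E
```

```text
hole [ 40.1 -10.4  52. ] [ 37.3 -10.6  62. ]
hole [ 39.8 -50.5  52. ] [ 36.9 -50.3  62. ]
hole [ 39.4 -90.6  52. ] [ 36.6 -90.   62. ]
hole [  39.1 -130.6   52. ] [  36.2 -129.6   62. ]
hole [  38.4 -212.    52. ] [  35.5 -210.2   62. ]
tfree [ -5.8 -22.9  25. ] tblade [ -7.3 138.5  25. ] plate R edge [-129.5 -259.6   15. ] L [-146.7  258.    15. ] [108.8 258.6  15. ]
block top L edge [  29.7 -154.8   90. ]
knob cut [   2.1 -178.9  104.8]
t [([19, 4, 3, 4, 9], array([310.2, 150.3])), ([9, 9, 8, 10, 65], array([302.3, 158.6]))]
s [([10, 9, 7, 6, 26], array([235.1, 151.5]))]
```

```bash
cat >> h.py <<'E'
from scipy.spatial.transform import Rotation as Ro
def cur():
    s=manip.read_state(); return np.array(s['eef_pos']),Ro.from_euler('xyz',s['eef_rot']).as_matrix()
RT=Rr@np.diag([1,-1,-1.])
def diff(p,R=RT,f=None):
    q,Q=f or cur()
    return (Q.T@(p-q)/40).round(3),(np.degrees(Ro.from_matrix(Q.T@R).as_rotvec())/10).round(3)
n=Rr[:,2]
E
python3 - <<'E'
from h import *
t=load('t0');s=load('s0');k=1/1.5625
for a,b in (((525,197),(334,183)),((293,199),(326,367))): print('lamp back top',cut(tri((t,a[0]*k,a[1]*k),(s,b[0]*k,b[1]*k))[0]).round(1))
p=np.array([653.45,-102.5,104.8]); G=p-11.5*n; print('G',G, cut(G))
zt=RT[:,2]; pre=G+11*zt-110*zt; print('pre',pre)
q,Q=cur(); print('rotation from now',diff(pre)); 
# shift in the final tool axes from present place, and in present tool axes
print('in present axes',Q.T@(pre-q)/40,'final axes',RT.T@(pre-q)/40)
E
```

```text
lamp back top [  68.2 -255.5  183.2]
lamp back top [ 56.1 118.2 212.7]
G [ 660.04486207 -102.62927585   95.37975149] [   8.65262302 -178.89405617   95.37975149]
pre [ 603.27170161 -101.51637939  176.47580388]
rotation from now (array([12.61 , -5.091,  0.919]), array([-0.8 ,  3.44,  2.52]))
in present axes [12.60954393 -5.09050519  0.91878175] final axes [  6.92658443 -10.10907574   5.96548547]
```

Request:
jog_arm(
  commands=[
    {"dz": -0.8},
    {"dz": -0.8, "dx": 0.8, "dy": -0.3},
    {"dx": 1, "dy": -0.4},
    {"dx": 1, "dy": -0.4},
    {"dx": 1, "dy": -0.4},
    {"dx": 1, "dy": -0.4},
    {"dx": 1, "dy": -0.4},
    {"dx": 1, "dy": -0.4},
    {"dx": 1, "dy": -0.4},
    {"dx": 1, "dy": -0.4},
  ],
  squeeze=20,
)

```text
schema error: expected keys dx, dy, dz, ax, ay, az, gripper
```

Request:
jog_arm(
  commands=[
    {"ax": -0.2, "ay": 0.86, "az": 0.63},
    {"ax": -0.2, "ay": 0.86, "az": 0.63},
    {"ax": -0.2, "ay": 0.86, "az": 0.63},
    {"ax": -0.2, "ay": 0.86, "az": 0.63},
    {},
  ],
)

```text
schema error: expected keys dx, dy, dz, ax, ay, az, gripper
```

Run:
```python
from h import *
print(diff(np.array([603.3,-101.5,176.5])),cur()[0])
```

```text
(array([12.61 , -5.091,  0.918]), array([-0.8 ,  3.44,  2.52])) [ 231.59306691 -498.67125734  213.02436389]
```

Request:
jog_arm(
  commands=[
    {"dx": 0, "dy": 0, "dz": -0.8, "ax": 0, "ay": 0, "az": 0, "gripper": 0},
    {"dx": 0.8, "dy": -0.3, "dz": -0.8, "ax": 0, "ay": 0, "az": 0, "gripper": 0},
    {"dx": 1, "dy": -0.4, "dz": 0, "ax": 0, "ay": 0, "az": 0, "gripper": 0},
    {"dx": 1, "dy": -0.4, "dz": 0, "ax": 0, "ay": 0, "az": 0, "gripper": 0},
    {"dx": 1, "dy": -0.4, "dz": 0, "ax": 0, "ay": 0, "az": 0, "gripper": 0},
    {"dx": 1, "dy": -0.4, "dz": 0, "ax": 0, "ay": 0, "az": 0, "gripper": 0},
    {"dx": 1, "dy": -0.4, "dz": 0, "ax": 0, "ay": 0, "az": 0, "gripper": 0},
    {"dx": 1, "dy": -0.4, "dz": 0, "ax": 0, "ay": 0, "az": 0, "gripper": 0},
    {"dx": 1, "dy": -0.4, "dz": 0, "ax": 0, "ay": 0, "az": 0, "gripper": 0},
    {"dx": 1, "dy": -0.4, "dz": 0, "ax": 0, "ay": 0, "az": 0, "gripper": 0},
  ],
  squeeze=20,
)

```text
clock: 1.4
eef_pos: [492.7, -222.4, 277.3]
eef_rot: [-3.141, 0.0, 0.435]
wrist_force: [1.4, -0.3, 0.3]
finger_gap: 93.9
finger_force: 0.0
```

Request:
jog_arm(
  commands=[
    {"dx": 0, "dy": 0, "dz": 0, "ax": -0.2, "ay": 0.86, "az": 0.63, "gripper": 0},
    {"dx": 0, "dy": 0, "dz": 0, "ax": -0.2, "ay": 0.86, "az": 0.63, "gripper": 0},
    {"dx": 0, "dy": 0, "dz": 0, "ax": -0.2, "ay": 0.86, "az": 0.63, "gripper": 0},
    {"dx": 0, "dy": 0, "dz": 0, "ax": -0.2, "ay": 0.86, "az": 0.63, "gripper": 0},
    {"dx": 0, "dy": 0, "dz": 0, "ax": 0, "ay": 0, "az": 0, "gripper": 0},
  ],
)

```text
clock: 2.02
eef_pos: [490.7, -223.4, 276.8]
eef_rot: [3.14, -0.604, -0.015]
wrist_force: [-0.6, 0.3, -0.4]
finger_gap: 93.9
finger_force: 0.0
```

Run:
```python
from h import *
print(diff(np.array([603.3,-101.5,176.5])),cur()[0])
```

```text
(array([ 0.854, -3.095,  3.63 ]), array([-0.004,  0.038,  0.021])) [ 490.7244322  -223.35378192  276.78591406]
```

Request:
jog_arm(
  commands=[
    {"dx": 0.25, "dy": -0.8, "dz": 0.9, "ax": 0, "ay": 0.04, "az": 0.02, "gripper": 0},
    {"dx": 0.2, "dy": -0.8, "dz": 0.9, "ax": 0, "ay": 0, "az": 0, "gripper": 0},
    {"dx": 0.2, "dy": -0.8, "dz": 0.9, "ax": 0, "ay": 0, "az": 0, "gripper": 0},
    {"dx": 0.2, "dy": -0.7, "dz": 0.9, "ax": 0, "ay": 0, "az": 0, "gripper": 0},
    {"dx": 0, "dy": 0, "dz": 0, "ax": 0, "ay": 0, "az": 0, "gripper": 0.4},
    {"dx": 0, "dy": 0, "dz": 0, "ax": 0, "ay": 0, "az": 0, "gripper": 0.4},
  ],
)

```text
clock: 2.78
eef_pos: [605.0, -101.6, 179.3]
eef_rot: [3.14, -0.611, -0.015]
wrist_force: [-0.2, -0.3, -0.7]
finger_gap: 77.4
finger_force: 0.0
```

Run:
```python
from h import *
c=grab('wrist','w1'); print(diff(np.array([603.3,-101.5,176.5])),manip.read_state()['finger_gap'])
G=np.array([660.04,-102.6,95.4]);print('knob G',proj(c,G),'top',proj(c,G+11.5*n),'pt between tips',proj(c,cur()[0]+8*cur()[1][:,2]))
cv2.imwrite('pics/w1b.png',cv2.resize(c['image'],(800,600),interpolation=cv2.INTER_CUBIC)[:,:,::-1])
```

```text
(array([-0.077, -0.015,  0.044]), array([-0.002, -0.009,  0.013])) 73.41611867945929
knob G (np.float64(257.00611067817573), np.float64(196.11209309784937)) top (np.float64(256.96748253452677), np.float64(199.77512168917534)) pt between tips (np.float64(257.47228959061755), np.float64(233.1597305064651))
```

View pics/w1b.png

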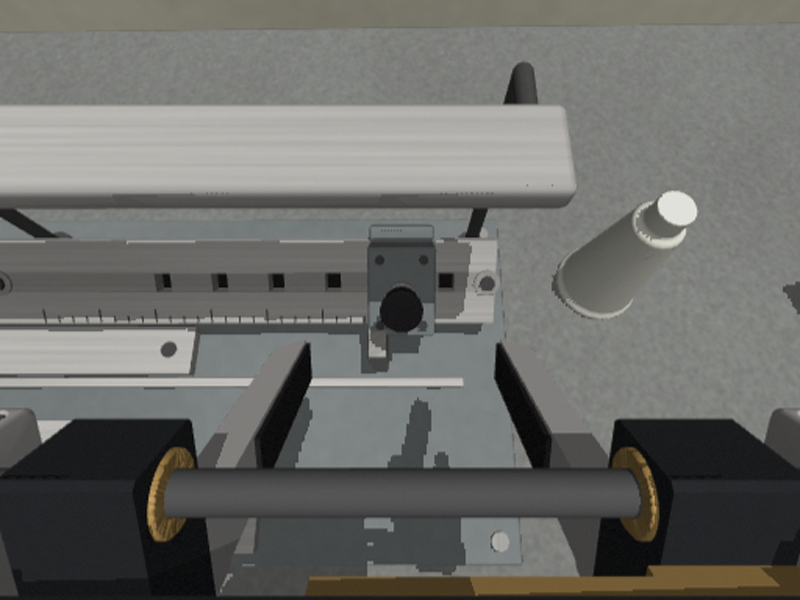

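The wrist view shows the knob's top at (402,310), within 2 px of the prediction. The holes are at (165,282), (221,281), (277,281), (333,281) and (445,281), and the bed template's free end is at (197,345). The pin is resting on the rail between two holes. Next I work out the travel.

Run:
```python
from h import *
c=load('w1');t=load('t0');s=load('s0');k=1/1.5625
K,e=tri((c,402*k,310*k),(t,302.6,158.7),(s,235.7,151.6));print('knob top',K,e,cut(K))
o=K-69*n
for u in (165,221,277,333,445):
    a,d=ray(c,u*k,281*k); x=a+d*((o-a)@n)/(d@n); print('hole',cut(x).round(1), 'rel knob',(cut(x)-cut(K))[1].round(1))
for v in (333,372): print('tfree',cut(onz(c,{333:199,372:194}[v]*k,v*k,25)).round(1))
T=K-11.5*n+11*RT[:,2]; print('TCP',T,diff(T))
```

```text
knob top [ 653.91476725 -102.46196278  105.4768645 ] [np.float64(0.6931525403932228), np.float64(0.033929413611344245), np.float64(0.6707464653969194)] [   2.52042651 -178.8469174   105.4768645 ]
hole [42.6 -5.3 49.3] rel knob 173.6
hole [ 42.7 -46.3  49.4] rel knob 132.5
hole [ 42.8 -87.4  49.4] rel knob 91.4
hole [  42.9 -128.4   49.5] rel knob 50.4
hole [  43.1 -210.5   49.7] rel knob -31.6
tfree [  9.7 -25.   25. ]
tfree [-19.9 -25.7  25. ]
TCP [ 666.81775827 -102.71489379   87.0459435 ] (array([-0.063, -0.014,  2.787]), array([-0.002, -0.009,  0.013]))
```

Request:
jog_arm(
  commands=[
    {"dx": -0.06, "dy": 0, "dz": 0.7, "ax": 0, "ay": 0, "az": 0, "gripper": 0.4},
    {"dx": 0, "dy": 0, "dz": 0.7, "ax": 0, "ay": 0, "az": 0, "gripper": 0.4},
    {"dx": 0, "dy": 0, "dz": 0.7, "ax": 0, "ay": 0, "az": 0, "gripper": 0.4},
    {"dx": 0, "dy": -0.01, "dz": 0.6, "ax": 0, "ay": 0, "az": 0, "gripper": 0.4},
    {"dx": 0, "dy": 0, "dz": 0.05, "ax": 0, "ay": 0, "az": 0, "gripper": 0.5},
    {"dx": 0, "dy": 0, "dz": 0, "ax": 0, "ay": 0, "az": 0, "gripper": 0.5},
  ],
)

```text
clock: 3.58
eef_pos: [665.8, -102.9, 88.7]
eef_rot: [3.141, -0.613, -0.018]
wrist_force: [-0.6, -0.0, 1.0]
finger_gap: 47.0
finger_force: 0.0
```

Request:
jog_arm(
  commands=[
    {"dx": 0, "dy": 0, "dz": 0, "ax": 0, "ay": 0, "az": 0, "gripper": 1},
    {"dx": 0, "dy": 0, "dz": 0, "ax": 0, "ay": 0, "az": 0, "gripper": 1},
    {"dx": 0, "dy": 0, "dz": 0, "ax": 0, "ay": 0, "az": 0, "gripper": 1},
    {"dx": 0, "dy": 0, "dz": 0, "ax": 0, "ay": 0, "az": 0, "gripper": 1},
    {"dx": 0, "dy": 0, "dz": 0, "ax": 0, "ay": 0, "az": 0, "gripper": 1},
    {"dx": 0, "dy": 0, "dz": 0, "ax": 0, "ay": 0, "az": 0, "gripper": 1},
  ],
  squeeze=25,
)

```text
clock: 4.32
eef_pos: [666.0, -102.2, 89.0]
eef_rot: [3.141, -0.614, -0.018]
wrist_force: [-4.9, 2.1, 8.8]
finger_gap: 23.3
finger_force: 26.0
```

Request:
jog_arm(
  commands=[
    {"dx": 0, "dy": 0, "dz": -0.025, "ax": 0, "ay": 0, "az": 0, "gripper": 1},
    {"dx": 0, "dy": 0, "dz": -0.025, "ax": 0, "ay": 0, "az": 0, "gripper": 1},
    {"dx": 0, "dy": 0, "dz": 0, "ax": 0, "ay": 0, "az": 0, "gripper": 1},
  ],
)

```text
clock: 4.7
eef_pos: [665.1, -102.3, 89.9]
eef_rot: [3.141, -0.614, -0.018]
wrist_force: [7.3, 2.2, -3.1]
finger_gap: 23.0
finger_force: 25.0
```

Run:
```python
from h import *
c=grab('wrist','w2');s=manip.read_state();print(Rr.T@s['wrist_force'],s['finger_gap'])
cv2.imwrite('pics/w2b.png',cv2.resize(c['image'][120:300,140:380],None,fx=3.2,fy=3.2,interpolation=cv2.INTER_CUBIC)[:,:,::-1])
```

```text
[ 3.61072588  0.87431882 -6.1059123 ] 22.99347948143889
```

View pics/w2b.png

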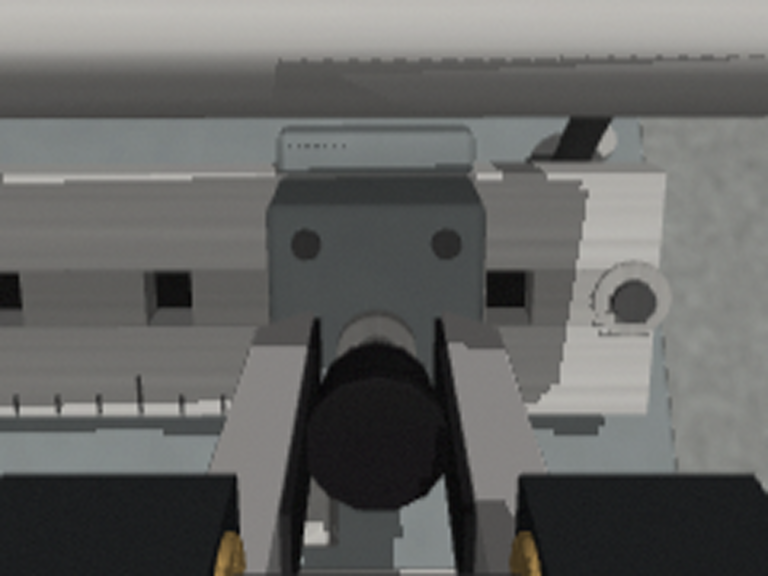

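The pads are on the knob's grip, and the pull now reads 6 N, which is the spring. I lift 2 mm more and slide.

Request:
jog_arm(
  commands=[
    {"dx": 0, "dy": 0, "dz": -0.05, "ax": 0, "ay": 0, "az": 0, "gripper": 1},
    {"dx": 0, "dy": 0, "dz": 0, "ax": 0, "ay": 0, "az": 0, "gripper": 1},
    {"dx": 0, "dy": -0.1, "dz": 0, "ax": 0, "ay": 0, "az": 0, "gripper": 1},
    {"dx": 0, "dy": -0.15, "dz": 0, "ax": 0, "ay": 0, "az": 0, "gripper": 1},
    {"dx": 0, "dy": -0.15, "dz": 0, "ax": 0, "ay": 0, "az": 0, "gripper": 1},
    {"dx": 0, "dy": -0.1, "dz": 0, "ax": 0, "ay": 0, "az": 0, "gripper": 1},
    {"dx": 0, "dy": 0, "dz": 0, "ax": 0, "ay": 0, "az": 0, "gripper": 1},
  ],
)

```text
clock: 5.62
eef_pos: [664.3, -82.3, 91.4]
eef_rot: [3.141, -0.614, -0.018]
wrist_force: [6.3, 1.5, -2.5]
finger_gap: 23.1
finger_force: 25.0
```

Run:
```python
from h import *
s=manip.read_state();print(Rr.T@s['wrist_force'],s['finger_gap'],Rr.T@(cur()[0]-np.array([666,-102.2,89])))
```

```text
[ 3.74128674  1.65973885 -5.65598022] 23.074005907364814 [-0.31421961 19.89538554  3.2011261 ]
```

Request:
jog_arm(
  commands=[
    {"dx": 0, "dy": -0.2, "dz": 0, "ax": 0, "ay": 0, "az": 0, "gripper": 1},
    {"dx": 0, "dy": -0.25, "dz": 0, "ax": 0, "ay": 0, "az": 0, "gripper": 1},
    {"dx": 0, "dy": -0.25, "dz": 0, "ax": 0, "ay": 0, "az": 0, "gripper": 1},
    {"dx": 0, "dy": -0.25, "dz": 0, "ax": 0, "ay": 0, "az": 0, "gripper": 1},
    {"dx": 0, "dy": -0.25, "dz": 0, "ax": 0, "ay": 0, "az": 0, "gripper": 1},
    {"dx": 0, "dy": -0.25, "dz": 0, "ax": 0, "ay": 0, "az": 0, "gripper": 1},
    {"dx": 0, "dy": -0.25, "dz": 0, "ax": 0, "ay": 0, "az": 0, "gripper": 1},
    {"dx": 0, "dy": -0.25, "dz": 0, "ax": 0, "ay": 0, "az": 0, "gripper": 1},
    {"dx": 0, "dy": -0.15, "dz": 0, "ax": 0, "ay": 0, "az": 0, "gripper": 1},
    {"dx": 0, "dy": 0, "dz": 0, "ax": 0, "ay": 0, "az": 0, "gripper": 1},
  ],
)

```text
clock: 6.88
eef_pos: [665.7, 2.0, 91.2]
eef_rot: [3.141, -0.614, -0.018]
wrist_force: [5.9, 1.8, -3.1]
finger_gap: 23.0
finger_force: 25.0
```

Run:
```python
from h import *
c=grab('wrist','w3');s=manip.read_state();print(Rr.T@s['wrist_force'],s['finger_gap'],Rr.T@(cur()[0]-np.array([666,-102.2,89])))
cv2.imwrite('pics/w3b.png',cv2.resize(c['image'][120:300,100:380],None,fx=2.8,fy=2.8,interpolation=cv2.INTER_CUBIC)[:,:,::-1])
```

```text
[ 3.48089599  1.63830593 -6.69190168] 23.027803295946217 [ -0.58768062 104.0580219    3.18549713]
```

View pics/w3b.png

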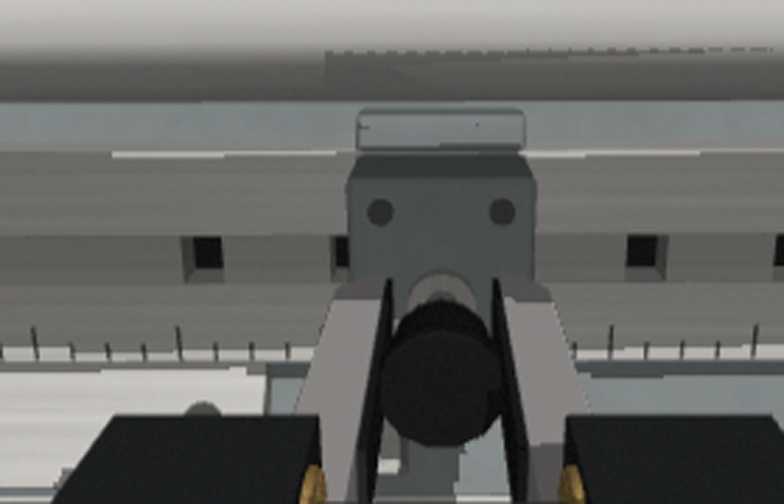

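The goal hole is about 24 mm ahead: hole centre at column 351 of the crop, pin at 440, 148 px per 40 mm. The template end at column 268 lies beyond it. I stop 5 mm short, let the knob rest on the rail, then nudge with loose fingers.

Request:
jog_arm(
  commands=[
    {"dx": 0, "dy": -0.15, "dz": 0, "ax": 0, "ay": 0, "az": 0, "gripper": 1},
    {"dx": 0, "dy": -0.2, "dz": 0, "ax": 0, "ay": 0, "az": 0, "gripper": 1},
    {"dx": 0, "dy": -0.12, "dz": 0, "ax": 0, "ay": 0, "az": 0, "gripper": 1},
    {"dx": 0, "dy": 0, "dz": 0, "ax": 0, "ay": 0, "az": 0, "gripper": 1},
    {"dx": 0, "dy": 0, "dz": 0.07, "ax": 0, "ay": 0, "az": 0, "gripper": 1},
    {"dx": 0, "dy": 0, "dz": 0, "ax": 0, "ay": 0, "az": 0, "gripper": 0.7},
    {"dx": 0, "dy": 0, "dz": 0, "ax": 0, "ay": 0, "az": 0, "gripper": 0.7},
    {"dx": 0, "dy": 0, "dz": 0, "ax": 0, "ay": 0, "az": 0, "gripper": 0.7},
    {"dx": 0, "dy": 0, "dz": 0.08, "ax": 0, "ay": 0, "az": 0, "gripper": 0.7},
    {"dx": 0, "dy": 0, "dz": 0, "ax": 0, "ay": 0, "az": 0, "gripper": 0.7},
  ],
)

```text
clock: 8.18
eef_pos: [667.9, 20.4, 88.4]
eef_rot: [3.141, -0.612, -0.018]
wrist_force: [-55.7, -2.8, 49.0]
finger_gap: 27.9
finger_force: 36.2
```

Run:
```python
from h import *
c=grab('wrist','w4');s=manip.read_state();print(Rr.T@s['wrist_force'],s['finger_gap'],Rr.T@(cur()[0]-np.array([666,-102.2,89])))
```

```text
[-17.36975091  -3.10536737  71.72413651] 28.27591044399668 [ -0.79719426 122.58271527  -0.21458955]
```

Request:
jog_arm(
  commands=[
    {"dx": 0, "dy": 0, "dz": -0.1, "ax": 0, "ay": 0, "az": 0, "gripper": 0.7},
    {"dx": 0, "dy": 0, "dz": 0, "ax": 0, "ay": 0, "az": 0, "gripper": 0.7},
  ],
)

```text
clock: 8.48
eef_pos: [666.9, 20.5, 89.4]
eef_rot: [3.141, -0.613, -0.018]
wrist_force: [0.1, -0.0, 0.3]
finger_gap: 28.2
finger_force: 0.0
```

Run:
```python
from h import *
c=grab('wrist','w5');s=manip.read_state();print(Rr.T@s['wrist_force'],s['finger_gap'],Rr.T@(cur()[0]-np.array([666,-102.2,89])))
cv2.imwrite('pics/w5b.png',cv2.resize(c['image'][120:300,100:380],None,fx=2.8,fy=2.8,interpolation=cv2.INTER_CUBIC)[:,:,::-1])
```

```text
[ 0.11993357 -0.54744068  0.56381151] 27.949414166907378 [ -1.15524016 122.68019128   0.90893529]
```

View pics/w5b.png

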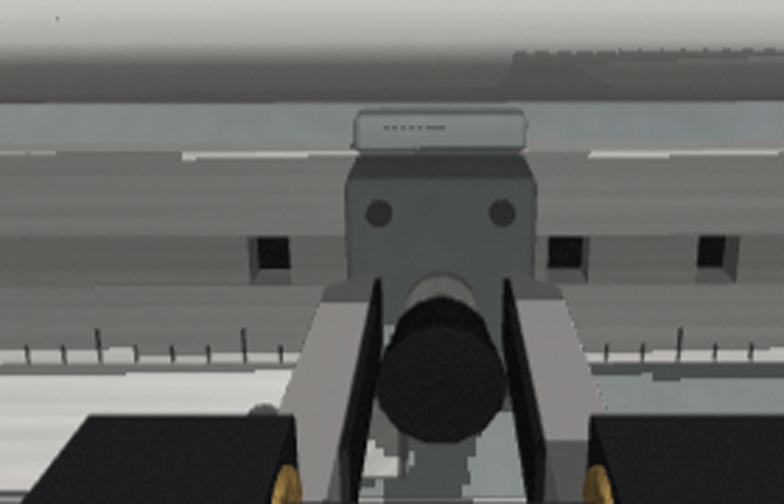

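The fingertips had touched the block; they are free now. The wrist view shows the goal hole hidden at column ~419 and the pin at ~440, so 5.6 mm to go. I nudge with the loose fingers.

Request:
jog_arm(
  commands=[
    {"dx": 0, "dy": -0.025, "dz": -0.025, "ax": 0, "ay": 0, "az": 0, "gripper": 0.7},
    {"dx": 0, "dy": -0.025, "dz": 0, "ax": 0, "ay": 0, "az": 0, "gripper": 0.7},
    {"dx": 0, "dy": -0.025, "dz": 0, "ax": 0, "ay": 0, "az": 0, "gripper": 0.7},
    {"dx": 0, "dy": -0.025, "dz": 0, "ax": 0, "ay": 0, "az": 0, "gripper": 0.7},
    {"dx": 0, "dy": -0.025, "dz": 0, "ax": 0, "ay": 0, "az": 0, "gripper": 0.7},
    {"dx": 0, "dy": -0.025, "dz": 0, "ax": 0, "ay": 0, "az": 0, "gripper": 0.7},
    {"dx": 0, "dy": 0, "dz": 0, "ax": 0, "ay": 0, "az": 0, "gripper": 0.7},
  ],
)

```text
clock: 9.4
eef_pos: [666.5, 26.8, 90.0]
eef_rot: [-3.142, -0.613, -0.018]
wrist_force: [0.5, -0.3, 0.1]
finger_gap: 28.5
finger_force: 0.1
```

Request:
jog_arm(
  commands=[
    {"dx": 0, "dy": -0.025, "dz": 0, "ax": 0, "ay": 0, "az": 0, "gripper": 0.7},
    {"dx": 0, "dy": 0, "dz": 0, "ax": 0, "ay": 0, "az": 0, "gripper": 0.7},
  ],
)

```text
clock: 9.65
eef_pos: [666.5, 27.7, 90.0]
eef_rot: [3.141, -0.613, -0.018]
wrist_force: [0.0, -1.6, -0.7]
finger_gap: 28.6
finger_force: 0.6
```

Request:
jog_arm(
  commands=[
    {"dx": 0, "dy": -0.025, "dz": 0, "ax": 0, "ay": 0, "az": 0, "gripper": 0.7},
    {"dx": 0, "dy": 0, "dz": 0, "ax": 0, "ay": 0, "az": 0, "gripper": 0.7},
  ],
)

```text
clock: 9.9
eef_pos: [666.5, 28.6, 90.0]
eef_rot: [3.141, -0.613, -0.018]
wrist_force: [-0.6, -0.7, -0.1]
finger_gap: 28.0
finger_force: 0.7
```

Request:
jog_arm(
  commands=[
    {"dx": 0, "dy": -0.025, "dz": 0, "ax": 0, "ay": 0, "az": 0, "gripper": 0.7},
    {"dx": 0, "dy": 0, "dz": 0, "ax": 0, "ay": 0, "az": 0, "gripper": 0.7},
  ],
)

```text
clock: 10.15
eef_pos: [666.5, 29.6, 90.0]
eef_rot: [3.141, -0.613, -0.018]
wrist_force: [0.2, -1.6, 0.8]
finger_gap: 28.2
finger_force: 0.8
```

Run:
```python
from h import *
c=grab('wrist','w6');s=manip.read_state();print(Rr.T@s['wrist_force'],s['finger_gap'],Rr.T@(cur()[0]-np.array([666,-102.2,89])))
cv2.imwrite('pics/w6b.png',cv2.resize(c['image'][120:300,100:380],None,fx=2.8,fy=2.8,interpolation=cv2.INTER_CUBIC)[:,:,::-1])
```

```text
[-0.62872566 -2.13565329  0.31954591] 28.51293188926031 [ -1.16420448 131.73083229   1.96692745]
```

View pics/w6b.png

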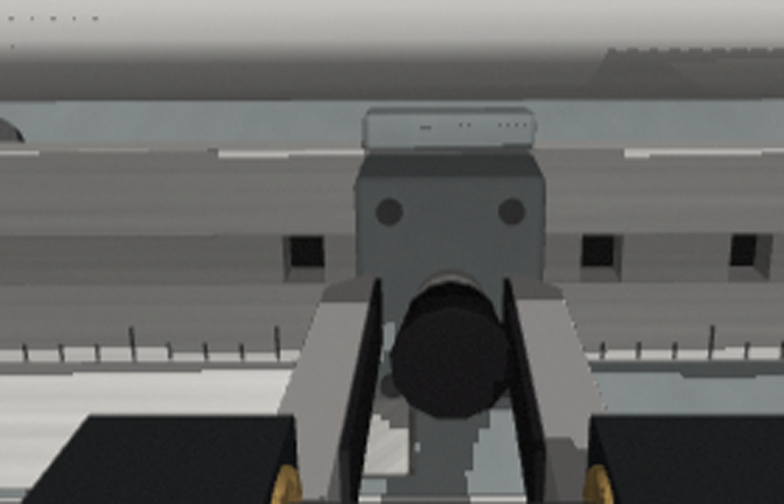

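The pin is centred on the goal hole (knob at 452, hole at 453) and the knob has visibly dropped. I check the lock with a light push.

Request:
jog_arm(
  commands=[
    {"dx": 0, "dy": -0.04, "dz": 0, "ax": 0, "ay": 0, "az": 0, "gripper": 0.7},
    {"dx": 0, "dy": -0.03, "dz": 0, "ax": 0, "ay": 0, "az": 0, "gripper": 0.7},
    {"dx": 0, "dy": 0, "dz": 0, "ax": 0, "ay": 0, "az": 0, "gripper": 0.7},
  ],
)

```text
clock: 10.58
eef_pos: [666.5, 31.4, 90.0]
eef_rot: [3.141, -0.612, -0.019]
wrist_force: [-1.9, -8.9, 0.9]
finger_gap: 28.0
finger_force: 5.2
```

Resistance reaches 9 N, well above sliding friction, so it is locked. I back off and retreat along the rail's z.

Request:
jog_arm(
  commands=[
    {"dx": 0, "dy": 0.11, "dz": 0, "ax": 0, "ay": 0, "az": 0, "gripper": 0.6},
    {"dx": 0, "dy": 0, "dz": 0, "ax": 0, "ay": 0, "az": 0, "gripper": 0.6},
    {"dx": 0, "dy": 0, "dz": -0.3, "ax": 0, "ay": 0, "az": 0, "gripper": 0.6},
    {"dx": 0, "dy": 0, "dz": -0.8, "ax": 0, "ay": 0, "az": 0, "gripper": 0.6},
    {"dx": 0, "dy": 0, "dz": -1, "ax": 0, "ay": 0, "az": 0, "gripper": 0.6},
    {"dx": 0, "dy": 0, "dz": -0.8, "ax": 0, "ay": 0, "az": 0, "gripper": 0.6},
    {"dx": 0, "dy": 0, "dz": 0, "ax": 0, "ay": 0, "az": 0, "gripper": 0.6},
    {"dx": 0, "dy": 0, "dz": 0, "ax": 0, "ay": 0, "az": 0, "gripper": 0.6},
  ],
)

```text
clock: 11.58
eef_pos: [599.8, 29.2, 184.4]
eef_rot: [3.141, -0.612, -0.018]
wrist_force: [-0.3, -0.4, 0.2]
finger_gap: 37.7
finger_force: 0.0
```

Run:
```python
from h import *
c=grab('wrist','w7');s=manip.read_state();print(s['wrist_force'])
cv2.imwrite('pics/w7b.png',cv2.resize(c['image'][120:300,100:380],None,fx=2.8,fy=2.8,interpolation=cv2.INTER_CUBIC)[:,:,::-1])
```

```text
[0.13141197 0.16360354 0.23083096]
```

View pics/w7b.png

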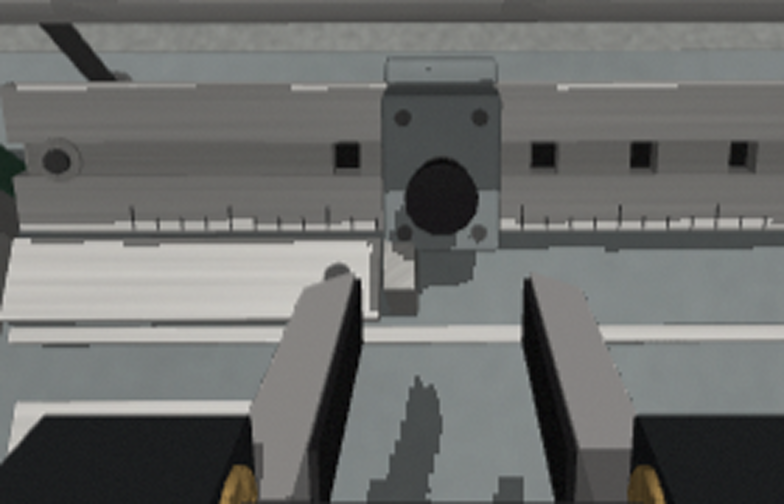

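The knob now sits low on the block. The foot (384) stands a few mm short of the template's end (377), and the fingers are clear of everything.

```bash
python3 -c "
from h import *
print(job.sign_off())"
```

```text
the job is handed in; nothing more can be done
None
```

The job is handed in, with no verdict returned: by camera and a 9 N push test, the stop is locked in the last hole before the template in the bed (the 160 mm one), its foot about 3–7 mm short of the template's end, and the robot is touching nothing.

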